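# Stand the slumped carton back in the stock tray and close up the backstop

## Task

A carton in the stock tray has slumped over the locked backstop. Tip it back up so that it stands by itself on its thin edge against the row, leaving the backstop where it is until it stands; then raise the lever on the backstop to free it, push the backstop up until the whole row is held snug and upright, and put the lever fully down again to lock it. Leave the bottle, the tape roll and the cup where they are.

Things in the scene. Friction and masses are not known exactly. Their poses are not given: they have to be found in the camera images.
- tray: Fixed grey steel stock tray on the bench, 360 long (x) x 222 wide (y). Origin at bench level on its centre line. Floor top 6 mm above the bench; side walls 30 high at y +-109 (inside width 214); front lip 16 high at x -199; fixed end plate 122 high at its far end, inner face at x +155. x points along the row to the end plate, z up.
- carton: The slumped carton: closed cardboard box, 42 thick (x) x 190 wide (y) x 150 high (z, along it as it stands), about 0.3 kg. Origin: centre of its 42 x 190 mm underside. Starts leaning back 50 to 60 deg from upright, its -x face on the backstop's top edge, the top edge of that face jutting 30 to 50 mm past the backstop towards the front lip. Standing right: z up, x along the tray's x.
- row_near: Loose carton like the slumped one, standing upright in the tray, next to it. Origin: centre of its underside; 42 (x) x 190 (y) x 150 (z) mm.
- row_far: Loose carton of the same size, standing upright against or within 2 mm of the end plate. Origin: centre of its underside. Small gaps in the row close as it is pushed.
- backstop_face (a point): Top centre of the backstop plate's face that looks along tray +x to the row; 64 mm above the bench. The plate is steel, 150 wide (y), 3 to 7 thick, upright. Behind it (tray -x) on the centre line are a low carriage (48 long, 44 wide, top 20 above the bench) and a clevis 29 wide with the lever.
- backstop (a joint): How far the backstop has slid along tray +x, m; 0 to 0.13. Its face is at tray x = -0.058 + this. Starts at 0 to 0.024. Locked (over 20 N to drag) while the lever is down, about 4 N to slide with the lever raised past 0.5. With the three cartons upright and close together the face meets the carton at about 0.087.
- lever (a joint): Angle of the lever on the backstop's head, rad: 0 = fully down, level, pointing to tray -x (locked); grows as its tip rises, up to 1.2 (free from about 0.5). Stays where it is left; takes about 3 N at the tip. While the carton lies above it, it cannot be raised far.
- lever_tip (a point): Free end of the lever. Its pivot runs along tray y, 14 mm behind backstop_face and 50 mm above the bench; from pivot to this end 66 mm. Bar 12 wide x 6 thick; black thumb pad 18 wide x 9 thick x 20 long at the end. With the lever down this end lies 50 mm above the bench, about 40 mm clear beneath it.
- bottle: Bystander: white bottle 58 in diameter, 190 tall, standing beside the tray, left or right of the backstop. Origin: centre of its underside.
- tape: Bystander: roll of packing tape lying flat, 96 outside, 76 inside, 48 high, on the other side of the tray from the bottle. Origin: centre of its underside.
- cup: Bystander: grey cup 72 across the rim, 95 tall, standing to the right (tray -y) of the tray near the row. Origin: centre of its underside.
Not all that is in view belongs to the job. Leave any orange or white look-alike of the carton alone.

How it is judged:
By the outcome, as a careful person would: the job done as asked, in the order asked, and still so for the second after the job is handed in, with the robot touching nothing.
It also fails if it takes over 51 s, if anything falls off the work surface, if the arm or the gripper's body presses on something with over 40 N, if the wrist force passes 120 N, or if a joint passes its speed limit or range.

## Robot

A 7-joint arm with a two-finger parallel gripper is mounted at the origin on the work surface. World frame = base frame: x ahead of the robot, y to its left, z up, the work surface at z = 0. Lengths are in mm, angles in rad, forces in N, time in s.
With the tool pointing down it reaches from about 350 to 900 mm from the base axis. Payload 7.2 kg.
Tool frame: the origin (TCP) lies at the very end of the fingers, on their centre line; the grasp point (between the pads) lies 19 mm behind it (r.grip_point_offset is the z of the grasp point in the tool frame, in mm); z points along the fingers, y is the line along which they close (so a half turn about z gives the same grasp; the last joint's range is limited). The gripper opens to 85 mm and grips with 20 to 120 N. Pads are 22 mm wide; open, the fingers measure 114 mm over their backs; the gripper's body (76 mm by 85 mm) begins 54 mm behind the grasp point. The pads swing forward as they close: fully open they stand 13 mm farther back than shut.
Start: joints at [-1.209, 0.411, -0.013, 1.596, 0.006, 1.134, -0.082], TCP at [260.44, 568.155, 231.297] pointing down, gripper open.
Joint ranges: [-2.95, 2.95], [-0.29, 1.99], [-1.47, 1.44], [0.14, 2.54], [-1.03, 4.17], [0.13, 1.85], [-2.86, 2.86]. Speed limits (rad/s): [2.39, 2.39, 3.01, 3.01, 3.14, 3.14, 3.14].

## Interface

Orientations are given as a rotation vector (axis times angle).
In Python, from workcell import r gives the robot as it stands. The module is installed in compiled form; this text tells all that it offers.
- The arm moves only by the tool arm_command, never from a script. Its argument "deltas" is a list of rows, each a list of 7 numbers: the shift along the tool's x, y, z in m, then the turn, a rotation vector about the tool's x, y, z in degrees, then the closure, from 0 (fully open) to 1 (shut). In form: [[tx, ty, tz, rx, ry, rz, fingers], ...]. A call has 1 to 20 rows; each row is the pose to reach, as a shift and turn from the pose commanded when the call began, along the tool's axes at that moment; what a row does not reach only later rows make up. A row lasts 1/8 s, in which the tool goes at most 62.5 mm and 10.7 degrees, less where a joint would pass 70% of its speed; a pose out of reach is approached as far as the arm can. A call with a gripper value outside its range is refused whole. The fingers move at their own pace and stop on an object; the grip force is fixed at half the most. Time passes only in rows, so rows that repeat a pose let the fingers close. It gives the time, the measured TCP pose, the force, the opening and the grip force at its end, in the units of the state.
- r.observe(): the state, without advancing time (a new reading comes with each control period).
- r.get_image(name): name is "scene" or "side" or "wrist"; returns a dict with "frame" (480x640x3 uint8, red, green, blue), "z_map" (480x640 float32, mm along the optical axis (not along the pixel's ray), 0 where there is no reading), "K" (3x3 intrinsics, pixels), "rvec" (rotation vector, rad) and "tvec" (3), from world to camera coordinates, as OpenCV has them. Camera axes: x right, y down, z forward; pixel columns grow to the right and rows downward; lengths in mm; the calibration is good to about 2 mm. A picture is of the moment at which its call begins.
- r.close_job(): hands the job in; it is judged then, once.
Trained networks look in a picture, given as the dict that the camera call returned (one of the last four; its "shot" number tells which), for a name from the list of things; names that differ only in an ending like _2 or _b are one class to them, and where a whole thing is asked for, a point or a joint stands for the part that bears it (a point fixed in the world has none). Each returns a list of dicts, best first, with "score" (0 to 1); they miss things now and then, are a little off and sometimes report something else, mostly with a low value. They report only what shows in the picture. A call takes as long as a camera call. They do not tell look-alikes from the thing itself.
- r.find_in(picture, name): "uv" ([column, row] in pixels, amid what is visible of it).
- r.pinpoint(picture, name): "uv" ([column, row] in pixels: a listed point, or the origin of a listed thing).
The state is a dict: "clock": time; "joint_pos": joint angles; "qd": joint speeds; "effort": joint torques, N m; "ee_pos": TCP position; "eef_rot": TCP orientation; "contact_force": force on the tool from outside, world axes, zero at the start; "moment": the same for the moment, N m; "width": opening from 0.0 (shut) to 1.0 (fully open); "gripper_force": force on a finger pad.
Only numpy, scipy, OpenCV 4.12 (cv2) and the standard library are available. Lean on these libraries where they do the work, as an engineer would, in place of code of your own. Each camera call takes 0.05 s, during which the arm holds its last target. There are 200 camera calls.

## Working session

There is one attempt and no reset: what is moved stays moved. The work goes in short steps, Python scripts to look and compute and a tool call to move; the robot and the scene stay as the last step left them, time stands still between calls to the robot, and variables do not carry over. Pictures are saved under pics/ and viewed, at most 10 in all, crops included, and the job is handed in when it is done.

Besides the shell and the picture viewer there is one more tool, called after "Call:" in YAML: its name, and indented under it one key for each argument. arm_command: Moves the arm, as the interface text tells. Its arguments: {"type":"object","properties":{"deltas":{"type":"array","items":{"type":"array","items":{"type":"number"}}}},"required":["deltas"]}

```bash
mkdir -p pics; ls
cat > h.py <<'E'
import numpy as np, cv2
from scipy.spatial.transform import Rotation as R
from workcell import r
def w(p,uv,z=None):
    """pixel->world via depth, or via plane z"""
    K=p["K"];M=cv2.Rodrigues(np.array(p["rvec"],float))[0];t=np.array(p["tvec"],float)
    d=np.linalg.inv(K)@[uv[0],uv[1],1]
    c=-M.T@t; dr=M.T@d
    if z is None:
        s=p["z_map"][int(round(uv[1])),int(round(uv[0]))]
    else: s=(z-c[2])/dr[2]
    return c+s*dr
def cloud(p):
    K=p["K"];M=cv2.Rodrigues(np.array(p["rvec"],float))[0];t=np.array(p["tvec"],float)
    v,u=np.mgrid[0:480,0:640];d=np.stack([u,v,np.ones_like(u)],-1)@np.linalg.inv(K).T
    return (d*p["z_map"][...,None]-t)@M
E
python3 - <<'E'
from h import *
P={}
for n in("scene","side"):
    p=r.get_image(n);cv2.imwrite(f"pics/{n}0.png",p["frame"][...,::-1]);
    np.save(f"pics/{n}0.npy",cloud(p))
    for k in "tray carton row_near row_far backstop_face lever_tip bottle tape cup".split():
        for o in r.pinpoint(p,k)[:2]:
            print(n,k,round(o["score"],2),np.round(o["uv"]),np.round(w(p,o["uv"])),end=' ')
            z={"backstop_face":64,"lever_tip":50,"row_near":6,"row_far":6,"carton":6}.get(k,0)
            print(np.round(w(p,o["uv"],z)))
o=r.observe();print(o)
E
```

```text
pics
scene carton 0.87 [153. 317.] [ 681. -369.   42.] [ 649. -377.    6.]
scene carton 0.77 [239. 208.] [ 372. -168.   40.] [ 326. -166.    6.]
scene cup 0.57 [305. 278.] [625. -57.  14.] [612. -53.   0.]
side tray 0.75 [333. 237.] [584.  47.  56.] [619. 131.   0.]
side carton 0.73 [499. 392.] [ 668. -378.   23.] [ 680. -365.    6.]
side carton 0.69 [238. 352.] [ 339. -183.   41.] [ 347. -144.    6.]
side row_near 0.81 [373. 227.] [678.  67.  47.] [709. 129.   6.]
side row_far 0.76 [394. 225.] [704.  27.  68.] [755. 120.   6.]
side backstop_face 0.91 [310. 203.] [511. -30. 183.] [585. 174.  64.]
side lever_tip 0.52 [272. 221.] [497. 152.  51.] [498. 154.  50.]
side lever_tip 0.19 [376. 228.] [674.  44.  57.] [680.  54.  50.]
side bottle 0.68 [312. 290.] [506. -46.  18.] [514. -24.   0.]
side tape 0.64 [390. 222.] [696.  28.  74.] [757. 141.   0.]
side tape 0.62 [270. 203.] [526. 264.  30.] [541. 317.   0.]
side cup 0.7 [358. 288.] [581. -80.  24.] [595. -50.   0.]
side cup 0.66 [333. 234.] [585.  45.  64.] [625. 141.   0.]
{'clock': 1.0, 'joint_pos': array([-1.20922537,  0.41107798, -0.01273101,  1.59617156,  0.0055758 ,
        1.13435179, -0.08218954]), 'qd': array([ 0.00181039, -0.0012659 ,  0.00164544,  0.00193239, -0.00039435,
       -0.00020768, -0.00065851]), 'effort': array([-3.05922631e-04, -6.00402117e+01,  6.80891667e-01, -2.99741489e+01,
        1.39137183e-02,  1.77455706e-03,  1.52903687e-05]), 'ee_pos': array([260.40082219, 568.16922778, 231.32270334]), 'eef_rot': array([-6.69834720e-01, -3.06932186e+00, -4.91678075e-05]), 'contact_force': array([ 0.58005578, -0.43183413, -0.37236525]), 'moment': array([ 0.02314439, -0.03489378, -0.0150623 ]), 'gripper_force': 0.0, 'width': 1.001014859099626}
```

```bash
python3 -c "
import cv2,numpy as np
a=cv2.imread('pics/scene0.png');b=cv2.imread('pics/side0.png')
cv2.imwrite('pics/both0.png',cv2.resize(np.vstack([a,b]),(400*2,600*2))[:0+1200]) if 0 else None"
```

```text
(no output)
```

View pics/scene0.png

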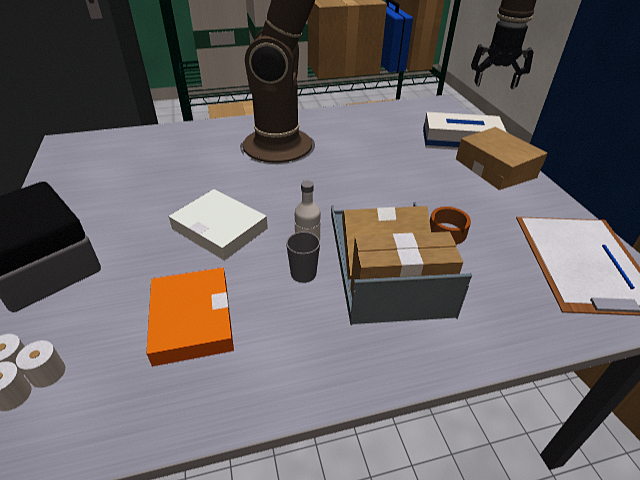

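View pics/side0.png

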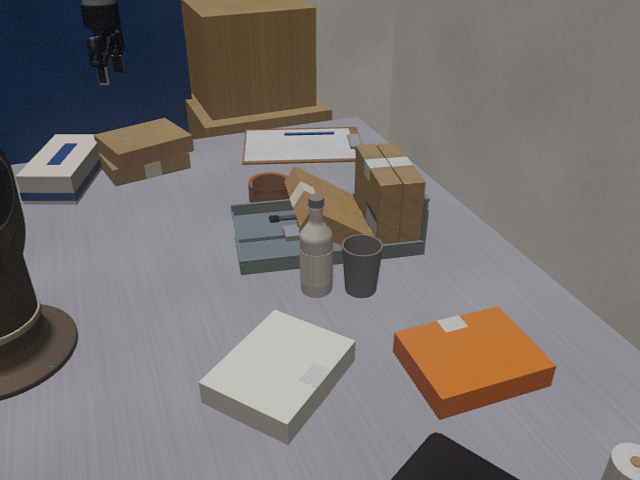

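The scene view shows the tray, centred near (400,260), with its end plate facing the scene camera. The slumped carton is behind the two row cartons. The bottle (307,210) and cup (303,257) are on the tray's right and the tape (450,223) is on its left. The side view shows the carton leaning on the backstop, with the lever at about (285,218). Next I'll fit the tray frame from depth.

Run:
```python
from h import *
for n in("scene","side"):
    c=np.load(f"pics/{n}0.npy").reshape(-1,3)
    b=(c[:,0]>350)&(c[:,0]<900)&(c[:,1]>-60)&(c[:,1]<270)
    for lo,hi in((148,164),(114,128),(26,34)):
        q=c[b&(c[:,2]>lo)&(c[:,2]<hi)]
        if lo==148: q=q[q[:,0]>610]
        if len(q)<8: print(n,lo,len(q));continue
        print(n,lo,len(q),cv2.minAreaRect(q[:,:2].astype(np.float32)),np.round(cv2.boxPoints(cv2.minAreaRect(q[:,:2].astype(np.float32)))).tolist(), np.median(q[:,2]))
```

```text
scene 148 3426 ((728.892333984375, 117.29447937011719), (190.9005889892578, 91.24662780761719), 79.85413360595703) [[667.0, 31.0], [757.0, 15.0], [791.0, 203.0], [701.0, 219.0]] 156.2329477971389
scene 114 1601 ((653.7791137695312, 85.654541015625), (319.51092529296875, 241.81387329101562), 80.1463623046875) [[507.0, -51.0], [746.0, -92.0], [800.0, 222.0], [562.0, 264.0]] 120.9701976362979
scene 26 559 ((636.2926025390625, 51.90837097167969), (425.7696838378906, 200.00347900390625), 21.507776260375977) [[402.0, 67.0], [475.0, -119.0], [871.0, 37.0], [798.0, 223.0]] 31.347905399505827
side 148 2074 ((730.3993530273438, 117.31428527832031), (199.1445770263672, 89.30342102050781), 79.79361724853516) [[669.0, 27.0], [757.0, 11.0], [792.0, 207.0], [704.0, 223.0]] 156.48717181192393
side 114 1139 ((601.42724609375, 104.26191711425781), (275.9534912109375, 274.4371032714844), 14.27803897857666) [[434.0, 203.0], [502.0, -63.0], [769.0, 5.0], [701.0, 271.0]] 120.08900679220959
side 26 783 ((567.9998168945312, 116.20063018798828), (335.95843505859375, 342.2261657714844), 12.668758392333984) [[367.0, 246.0], [442.0, -88.0], [769.0, -14.0], [694.0, 320.0]] 30.713064100700958
```

Run:
```python
from h import *
yaw=np.radians(-10.15);X=np.array([np.cos(yaw),np.sin(yaw)]);Y=np.array([-X[1],X[0]])
for n in("scene","side"):
    c=np.load(f"pics/{n}0.npy").reshape(-1,3)
    a=np.c_[c[:,:2]@X,c[:,:2]@Y,c[:,2]]
    row=np.array([729.2,117.3]);u0,v0=row@X,row@Y
    a[:,0]-=u0;a[:,1]-=v0     # relative to row centre
    def pr(m,i,l):
        q=a[m];print(n,l,len(q),np.round(np.percentile(q[:,i],[1,10,50,90,99]),1) if len(q) else '')
    T=lambda x0,x1,y0,y1,z0,z1:(a[:,0]>x0)&(a[:,0]<x1)&(a[:,1]>y0)&(a[:,1]<y1)&(a[:,2]>z0)&(a[:,2]<z1)
    pr(T(-60,60,-80,80,153,160),0,"rowtop x");pr(T(-60,60,-110,110,153,160),1,"rowtop y")
    pr(T(30,70,-100,100,30,110),0,"endplate outer x");pr(T(30,70,-125,125,118,124),0,"endplate top x");pr(T(30,70,-125,125,118,124),1,"endplate top y")
    pr(T(-300,60,-125,-95,25,32),1,"wall-");pr(T(-300,60,95,125,25,32),1,"wall+")
    pr(T(-320,-260,-100,100,8,18),0,"lip")
    # carton profile
    q=T(-280,-48,-85,85,20,175)
    for x in range(-280,-45,10):
        s=a[q&(a[:,0]>=x)&(a[:,0]<x+10)]
        if len(s)>3: print(n,x,len(s),"z",np.round(np.percentile(s[:,2],[5,50,95])),"y",np.round(np.percentile(s[:,1],[5,95])))
print(X,Y,u0,v0)
```

```text
scene rowtop x 2693 [-42.3 -33.5   4.2  38.   43.6]
scene rowtop y 3190 [-93.3 -76.6  -1.7  75.6  93.1]
scene endplate outer x 2776 [45.3 46.5 47.7 49.  50. ]
scene endplate top x 221 [40.5 47.3 48.9 50.2 51.4]
scene endplate top y 221 [-102.8  -88.4   -5.2   92.2  112.5]
scene wall- 109 [-108.1 -107.3 -104.7  -96.7  -95.3]
scene wall+ 24 [ 95.6  97.5 104.9 112.6 115.8]
scene lip 36 [-310.4 -309.5 -307.5 -271.5 -261.8]
scene -180 183 z [117. 121. 123.] y [-75.  74.]
scene -170 382 z [112. 116. 120.] y [-76.  78.]
scene -160 366 z [106. 110. 114.] y [-76.  74.]
scene -150 390 z [ 99. 103. 108.] y [-76.  75.]
scene -140 379 z [ 93.  97. 101.] y [-75.  76.]
scene -130 309 z [88. 91. 95.] y [-78.  76.]
scene -120 16 z [81. 86. 89.] y [-84. -78.]
scene -110 11 z [75. 79. 84.] y [-85. -82.]
scene -100 5 z [70. 71. 76.] y [-84. -83.]
side rowtop x 1528 [-41.9 -35.5  -0.4  35.7  43.8]
side rowtop y 1878 [-94.9 -83.5 -11.1  72.   92.5]
side endplate outer x 334 [30.2 32.1 40.  47.1 49.1]
side endplate top x 36 [30.4 33.4 42.6 48.8 51.2]
side endplate top y 36 [-107.4 -106.   -96.1  -92.2  -89
[... 419 characters left out ...]
 271 z [ 71. 118. 123.] y [-76.  73.]
side -170 105 z [115. 118. 121.] y [-31.  78.]
side -160 89 z [109. 112. 115.] y [-13.  79.]
side -150 93 z [102. 105. 108.] y [-78.  77.]
side -140 118 z [ 95.  98. 102.] y [-79.  75.]
side -130 148 z [89. 92. 96.] y [-77.  75.]
side -120 148 z [83. 86. 89.] y [-76.  75.]
side -110 149 z [77. 80. 83.] y [-79.  73.]
side -100 149 z [71. 73. 77.] y [-75.  74.]
side -90 142 z [64. 67. 70.] y [-79.  75.]
side -80 145 z [57. 61. 64.] y [-78.  72.]
side -70 142 z [51. 54. 57.] y [-77.  76.]
side -60 135 z [44. 48. 51.] y [-80.  71.]
side -50 27 z [43. 44. 45.] y [-76.  62.]
[ 0.98434977 -0.1762258 ] [0.1762258  0.98434977] 697.1165650215215 243.96808146270877
```

```bash
cat >> h.py <<'E'
yaw=np.radians(-10.15);X=np.array([np.cos(yaw),np.sin(yaw),0]);Y=np.array([-X[1],X[0],0]);Z=np.array([0,0,1.])
# row-frame: rel x (tray x = rel+110.5), centre line y=0 at rel +1.5
def W(x,y,z): return X*(697.1+x)+Y*(245.5+y)+Z*z
def T(p): return np.array([p@X-697.1,p@Y-245.5,p[2]])
def plan(x,y,z,pitch=0):
    """tool-frame delta to stand at tray-relative (x,y,z), tool y = tray y, pointing down"""
    o=r.observe();C=R.from_rotvec(o["eef_rot"])
    G=R.from_matrix(np.c_[-X,Y,-Z])*R.from_euler("y",pitch,degrees=True)
    print("d",np.round(C.inv().apply(W(x,y,z)-o["ee_pos"])/1000,4),"rot",np.round(np.degrees((C.inv()*G).as_rotvec()),2))
def st():
    o=r.observe();print(round(o["clock"],2),"rel",np.round(T(o["ee_pos"]),1),"F",np.round([o["contact_force"]@X,o["contact_force"]@Y,o["contact_force"][2]],1),"w",round(o["width"],2),"q",np.round(o["joint_pos"],2))
E
python3 -c "
from h import *
st();plan(-240,0,231)"
```

```text
1.0 rel [-540.9  359.7  231.3] F [ 0.6 -0.3 -0.4] w 1.0 q [-1.21  0.41 -0.01  1.6   0.01  1.13 -0.08]
d [-3.812e-01 -2.731e-01  3.000e-04] rot [  0.    -0.   -14.47]
```

Call:
arm_command:
  deltas:
    - [-0.381,-0.273,0,0,0,-14.5,0]
    - [-0.381,-0.273,0,0,0,-14.5,0]
    - [-0.381,-0.273,0,0,0,-14.5,0]
    - [-0.381,-0.273,0,0,0,-14.5,0]
    - [-0.381,-0.273,0,0,0,-14.5,0]
    - [-0.381,-0.273,0,0,0,-14.5,0]
    - [-0.381,-0.273,0,0,0,-14.5,0]
    - [-0.381,-0.273,0,0,0,-14.5,0]
    - [-0.381,-0.273,0,0,0,-14.5,0]
    - [-0.381,-0.273,0,0,0,-14.5,0]
    - [-0.381,-0.273,0,0,0,-14.5,0]

```text
clock: 2.38
ee_pos: [492.5, 162.6, 231.3]
eef_rot: [-0.274, -3.129, -0.001]
contact_force: [0.8, -0.3, 0.1]
width: 0.999
gripper_force: 0.0
```

```bash
python3 -c "
from h import *
st();plan(-240,0,60)
p=r.get_image('wrist');cv2.imwrite('pics/w1.png',p['frame'][...,::-1])
for k in ('lever_tip','backstop_face','carton'):
  for o in r.pinpoint(p,k)[:2]: print(k,round(o['score'],2),np.round(o['uv']),np.round(T(w(p,o['uv'])),1),np.round(T(w(p,o['uv'],55)),1))
c=cloud(p).reshape(-1,3);t=np.c_[c@X-697.1,c@Y-245.5,c[:,2]]
for x in range(-250,-160,6):
  s=t[(abs(t[:,0]-x)<3)&(abs(t[:,1])<60)&(t[:,2]<130)]
  if len(s)>5: print(x,len(s),np.round(np.percentile(s[:,2],[5,50,95])))
s=t[(t[:,0]<-205)&(t[:,0]>-260)&(abs(t[:,1])<30)&(t[:,2]>47)&(t[:,2]<62)]
print(np.round(np.percentile(s,[1,50,99],axis=0),1))
"
```

```text
2.38 rel [-241.     1.3  231.3] F [ 0.8 -0.1  0.1] w 1.0 q [-0.54  0.23  0.15  1.86 -0.04  1.06  1.02]
d [-0.001  -0.0014  0.1713] rot [ 0.02 -0.02  0.15]
lever_tip 0.71 [330. 212.] [-240.2    1.1   53.1] [-240.7    1.1   55. ]
lever_tip 0.67 [141. 329.] [-124.7 -174.2   41.6] [-132.8 -167.1   55. ]
carton 0.81 [328. 377.] [-94.2   0.   71.3] [-81.8  -0.   55. ]
carton 0.25 [144. 326.] [-124.  -173.8   35.1] [-135.8 -163.5   55. ]
-250 895 [5. 6. 7.]
-244 803 [5. 6. 7.]
-238 1023 [ 5.  6. 55.]
-232 975 [ 5.  6. 55.]
-226 794 [ 5.  6. 55.]
-220 744 [ 5.  6. 54.]
-214 845 [ 5.  6. 53.]
-208 826 [ 5.  7. 53.]
-202 761 [ 5.  7. 53.]
-196 1687 [ 5. 87. 92.]
-190 2778 [  5.  94. 100.]
-184 3060 [  6. 104. 110.]
-178 2929 [  6. 114. 119.]
-172 1783 [  5. 120. 122.]
-166 1377 [  5. 115. 119.]
[[-240.4   -6.1   50.9]
 [-226.2    2.1   53.9]
 [-205.4   11.    56.2]]
```

View pics/w1.png

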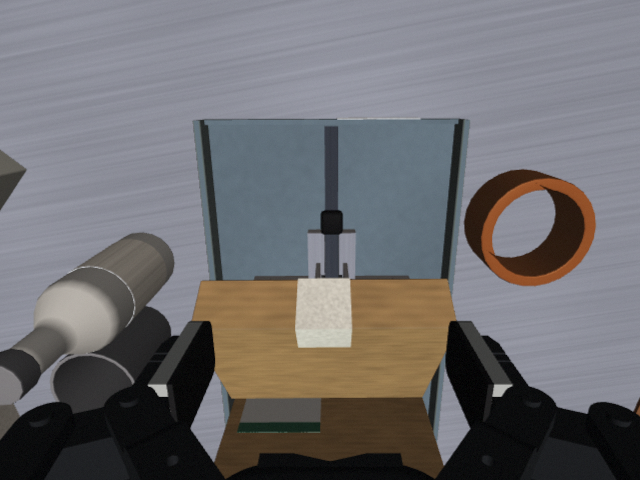

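The wrist view shows the lever pad at (331,222) on the centre line and the carton's overhanging edge across row 282. The open fingers will pass either side of the lever. I'll lower them behind the edge and start tipping the carton.

Call:
arm_command:
  deltas:
    - [0,-0.001,0.06,0,0,0,0]
    - [0,-0.001,0.12,0,0,0,0]
    - [0,-0.001,0.171,0,0,0,0]
    - [-0.015,-0.001,0.171,0,0,0,0]
    - [-0.03,-0.001,0.171,0,0,0,0]
    - [-0.036,-0.001,0.164,0,0,0,0]
    - [-0.041,-0.001,0.157,0,0,0,0]
    - [-0.05,-0.001,0.147,0,0,0,0]
    - [-0.06,-0.001,0.138,0,0,0,0]

```text
clock: 3.7
ee_pos: [547.0, 150.3, 93.8]
eef_rot: [-0.274, -3.12, 0.002]
contact_force: [-24.7, 2.5, 11.8]
width: 1.0
gripper_force: 12.2
```

```bash
python3 -c "
from h import *
st();plan(-181,0,93)
p=r.get_image('side');cv2.imwrite('pics/s2.png',cv2.resize(p['frame'][110:310,180:460,::-1],(784,560)))
"
```

```text
3.7 rel [-185.2   -1.1   93.8] F [-24.7  -1.9  11.8] w 1.0 q [-0.46  0.47  0.14  1.87 -0.09  0.81  1.13]
d [-0.0042  0.0011  0.0007] rot [-0.11 -0.57  0.12]
```

View pics/s2.png

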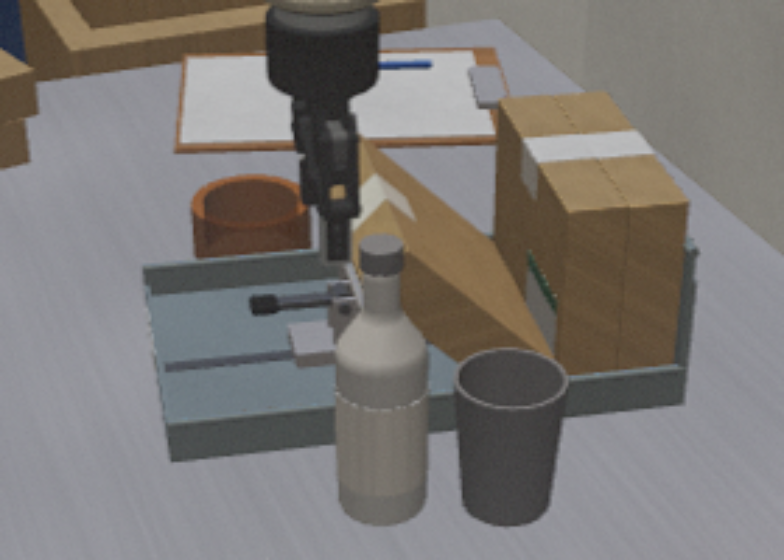

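```bash
python3 -c "
from h import *
for n in ('wrist','side','scene'):
  p=r.get_image(n)
  c=cloud(p).reshape(-1,3);t=np.c_[c@X-697.1,c@Y-245.5,c[:,2]]
  print(n)
  for x in range(-190,-44,7):
    s=t[(abs(t[:,0]-x)<3)&(abs(t[:,1])<95)&(abs(t[:,1])>(65 if n!='wrist' else 0))&(t[:,2]<180)&(t[:,2]>30)]
    if n=='wrist': s=s[abs(s[:,1])<30]
    if len(s)>5: print((x,len(s),np.round(np.percentile(s[:,2],[2,50,98])).tolist()),end=' ')
  s=t[(abs(t[:,1])<85)&(t[:,2]>153)&(t[:,2]<160)&(t[:,0]>-60)]
  if len(s)>50: print('row',np.round(np.percentile(s[:,0],[1,99]),1))
cv2.imwrite('pics/w2.png',r.get_image('wrist')['frame'][...,::-1])
"
```

```text
wrist
(-190, 459, [52.0, 53.0, 172.0]) (-183, 855, [31.0, 53.0, 56.0]) (-176, 1865, [48.0, 111.0, 114.0]) (-169, 5517, [55.0, 116.0, 121.0]) (-162, 6599, [34.0, 123.0, 128.0]) (-155, 2680, [127.0, 130.0, 133.0]) side
(-190, 33, [156.0, 164.0, 179.0]) (-183, 23, [154.0, 161.0, 166.0]) (-176, 33, [155.0, 164.0, 180.0]) (-148, 23, [93.0, 139.0, 143.0]) (-141, 30, [100.0, 138.0, 141.0]) (-134, 37, [86.0, 131.0, 135.0]) (-127, 35, [70.0, 124.0, 128.0]) (-120, 30, [67.0, 117.0, 121.0]) (-113, 30, [58.0, 111.0, 114.0]) (-106, 34, [50.0, 103.0, 107.0]) (-99, 28, [77.0, 97.0, 101.0]) (-92, 28, [75.0, 90.0, 93.0]) (-85, 24, [64.0, 83.0, 86.0]) (-78, 26, [71.0, 76.0, 80.0]) (-71, 21, [62.0, 70.0, 73.0]) (-64, 25, [60.0, 63.0, 66.0]) (-57, 21, [53.0, 57.0, 59.0]) (-50, 23, [46.0, 49.0, 51.0]) row [-38.2  45. ]
scene
(-176, 47, [154.0, 166.0, 179.0]) (-169, 8, [164.0, 173.0, 178.0]) (-148, 24, [136.0, 139.0, 142.0]) (-141, 94, [128.0, 136.0, 141.0]) (-134, 111, [123.0, 129.0, 135.0]) (-127, 92, [116.0, 122.0, 128.0]) (-120, 94, [110.0, 115.0, 120.0]) (-113, 108, [102.0, 108.0, 114.0]) (-106, 73, [97.0, 102.0, 107.0]) (-99, 23, [91.0, 95.0, 103.0]) (-92, 20, [83.0, 87.0, 93.0]) (-85, 13, [76.0, 82.0, 87.0]) (-78, 16, [69.0, 75.0, 79.0]) (-71, 10, [66.0, 68.0, 72.0]) (-64, 12, [57.0, 60.0, 65.0]) row [-38.8  44.8]
```

View pics/w2.png

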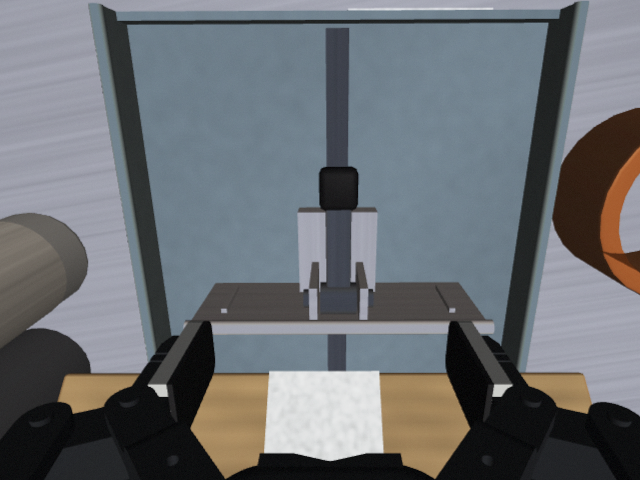

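The wrist view shows both fingertips holding the carton's lower edge at row 372, with backstop and lever clear. The carton is now at about 45° and the row is closed up against the end plate. The fingertips are too close to the edge, so I'll relieve the push, drop lower and follow the edge's arc.

Call:
arm_command:
  deltas:
    - [0.005,0,0,0,0,0,0]
    - [0.007,0,0.013,0,0,0,0]
    - [0.0045,0,0.01,0,0,0,0]
    - [-0.003,0,0.0005,0,0,0,0]
    - [-0.011,0,-0.008,0,0,0,0]
    - [-0.02,0,-0.016,0,0,0,0]

```text
clock: 4.7
ee_pos: [573.2, 145.9, 110.5]
eef_rot: [0.278, 3.127, 0.001]
contact_force: [-0.7, -0.8, -1.0]
width: 0.998
gripper_force: 0.4
```

```bash
cat >> h.py <<'E'
def prof():
  for n in ('side','scene'):
    p=r.get_image(n);c=cloud(p).reshape(-1,3);t=np.c_[c@X-697.1,c@Y-245.5,c[:,2]];print(n)
    for x in range(-180,-36,7):
      s=t[(abs(t[:,0]-x)<3)&(abs(t[:,1])<95)&(abs(t[:,1])>65)&(t[:,2]<175)&(t[:,2]>30)]
      if len(s)>5: print((x,len(s),np.round(np.percentile(s[:,2],[2,50,98])).tolist()),end=' ')
    s=t[(abs(t[:,1])<85)&(t[:,2]>153)&(t[:,2]<162)&(t[:,0]>-110)]
    if len(s)>50: print('row',np.round(np.percentile(s[:,0],[1,99]),1))
E
python3 -c "
from h import *
st();prof()"
```

```text
4.7 rel [-158.6   -0.8  110.5] F [-0.6 -0.9 -1. ] w 1.0 q [-0.44  0.48  0.15  1.81 -0.09  0.85  1.14]
side
(-166, 17, [43.0, 65.0, 175.0]) (-159, 8, [80.0, 174.0, 175.0]) (-145, 21, [138.0, 140.0, 174.0]) (-138, 34, [137.0, 143.0, 146.0]) (-131, 31, [116.0, 146.0, 149.0]) (-124, 33, [106.0, 150.0, 152.0]) (-117, 41, [91.0, 154.0, 157.0]) (-110, 30, [94.0, 157.0, 159.0]) (-103, 12, [66.0, 140.0, 150.0]) (-96, 17, [58.0, 120.0, 137.0]) (-89, 12, [64.0, 115.0, 124.0]) (-82, 9, [76.0, 103.0, 112.0]) (-75, 7, [84.0, 94.0, 100.0]) (-68, 10, [71.0, 79.0, 86.0]) (-54, 7, [51.0, 54.0, 59.0]) (-47, 7, [41.0, 43.0, 48.0]) (-40, 384, [34.0, 93.0, 155.0]) row [-38.9  45. ]
scene
(-145, 21, [139.0, 141.0, 175.0]) (-131, 21, [146.0, 147.0, 149.0]) (-124, 8, [151.0, 152.0, 153.0]) (-117, 12, [153.0, 154.0, 157.0]) (-110, 98, [148.0, 156.0, 159.0]) (-103, 172, [134.0, 145.0, 154.0]) (-96, 158, [121.0, 132.0, 141.0]) (-89, 126, [113.0, 119.0, 128.0]) (-82, 23, [99.0, 105.0, 115.0]) (-75, 17, [86.0, 95.0, 100.0]) (-68, 15, [74.0, 81.0, 88.0]) (-61, 11, [58.0, 68.0, 75.0]) (-54, 7, [49.0, 56.0, 62.0]) (-40, 23, [155.0, 156.0, 158.0]) row [-109.4   44.8]
```

Call:
arm_command:
  deltas:
    - [-0.011,0,-0.006,0,0,0,0]
    - [-0.021,0,-0.011,0,0,0,0]
    - [-0.032,0,-0.015,0,0,0,0]
    - [-0.042,0,-0.018,0,0,0,0]
    - [-0.051,0,-0.019,0,0,0,0]
    - [-0.059,0,-0.019,0,0,0,0]
    - [-0.065,0,-0.019,0,0,0,0]
    - [-0.069,0,-0.019,0,0,0,0]
    - [-0.069,0,-0.019,0,0,0,0]

```text
clock: 5.92
ee_pos: [638.8, 134.2, 127.9]
eef_rot: [-0.276, -3.128, 0.0]
contact_force: [-2.8, 0.2, -0.0]
width: 1.0
gripper_force: 1.3
```

```bash
python3 -c "
from h import *
st();prof()
p=r.get_image('side');cv2.imwrite('pics/s3.png',cv2.resize(p['frame'][110:310,180:460,::-1],(784,560)))"
```

```text
5.92 rel [-91.9  -0.8 127.9] F [-2.8 -0.3 -0. ] w 1.0 q [-0.39  0.56  0.16  1.64 -0.1   0.96  1.2 ]
side
(-166, 10, [43.0, 63.0, 66.0]) (-82, 269, [37.0, 92.0, 153.0]) (-75, 33, [63.0, 156.0, 158.0]) (-68, 38, [66.0, 156.0, 158.0]) (-61, 24, [86.0, 157.0, 158.0]) (-54, 37, [53.0, 156.0, 158.0]) (-47, 34, [75.0, 156.0, 158.0]) (-40, 46, [55.0, 156.0, 158.0]) row [-97.9  44.8]
scene
(-82, 23, [155.0, 156.0, 157.0]) (-75, 52, [155.0, 156.0, 158.0]) (-68, 54, [155.0, 156.0, 158.0]) (-61, 53, [155.0, 156.0, 158.0]) (-54, 60, [154.0, 156.0, 158.0]) (-47, 49, [155.0, 156.0, 158.0]) (-40, 66, [107.0, 156.0, 158.0]) row [-83.6  44.3]
```

View pics/s3.png

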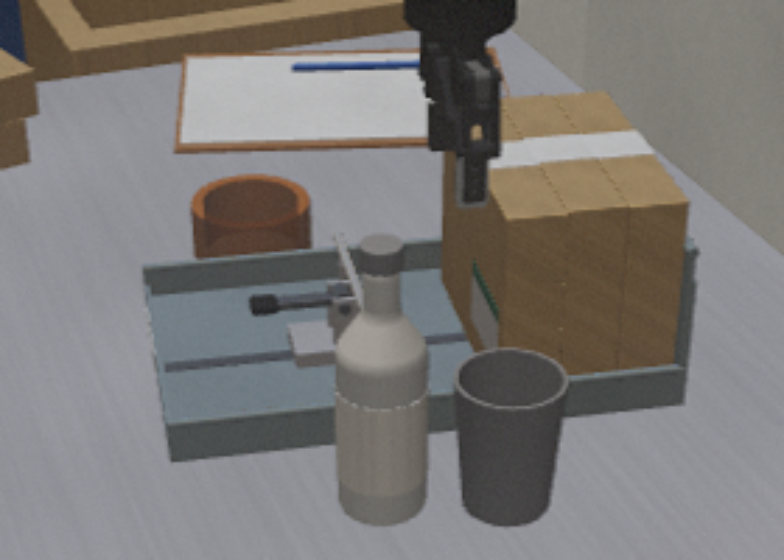

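The carton now stands upright and flush against the row, and the backstop and lever (pad near (263,305) in the crop) are clear. Next I'll straddle the lever pad.

Call:
arm_command:
  deltas:
    - [0.05,0.0026,0,0,0,0,0]
    - [0.1,0.0026,0,0,0,0,0]
    - [0.138,0.0026,0,0,0,0,0]
    - [0.138,0.0026,0.04,0,0,0,0.4]
    - [0.138,0.0026,0.094,0,0,0,0.5]
    - [0.138,0.0026,0.094,0,0,0,0.6]

```text
clock: 6.82
ee_pos: [501.8, 159.9, 31.6]
eef_rot: [-0.277, -3.124, 0.005]
contact_force: [1.0, -0.1, -0.3]
width: 0.406
gripper_force: 0.0
```

```bash
python3 -c "
from h import *
st();plan(-230,1.8,34);prof()
p=r.get_image('wrist');cv2.imwrite('pics/w4.png',p['frame'][...,::-1])
for o in r.pinpoint(p,'lever_tip')[:2]: print(round(o['score'],2),np.round(o['uv']),np.round(T(w(p,o['uv'])),1))"
```

```text
6.83 rel [-231.3    0.3   31.6] F [ 1.   0.1 -0.3] w 0.41 q [-0.49  0.51  0.12  2.01 -0.1   0.63  1.09]
d [-0.0013  0.0015 -0.0024] rot [-0.21 -0.29  0.03]
side
(-166, 9, [32.0, 63.0, 66.0]) (-82, 334, [37.0, 100.0, 156.0]) (-75, 49, [62.0, 156.0, 159.0]) (-68, 48, [72.0, 156.0, 159.0]) (-61, 44, [72.0, 156.0, 158.0]) (-54, 44, [77.0, 156.0, 158.0]) (-47, 49, [58.0, 156.0, 159.0]) (-40, 47, [68.0, 157.0, 159.0]) row [-79.9  44.3]
scene
(-82, 20, [155.0, 156.0, 157.0]) (-75, 49, [154.0, 157.0, 159.0]) (-68, 53, [154.0, 157.0, 158.0]) (-61, 57, [155.0, 156.0, 159.0]) (-54, 52, [154.0, 156.0, 158.0]) (-47, 53, [155.0, 156.0, 158.0]) (-40, 61, [111.0, 156.0, 158.0]) row [-80.2  44.6]
0.73 [330. 318.] [-240.6    1.7   52.3]
```

View pics/w4.png

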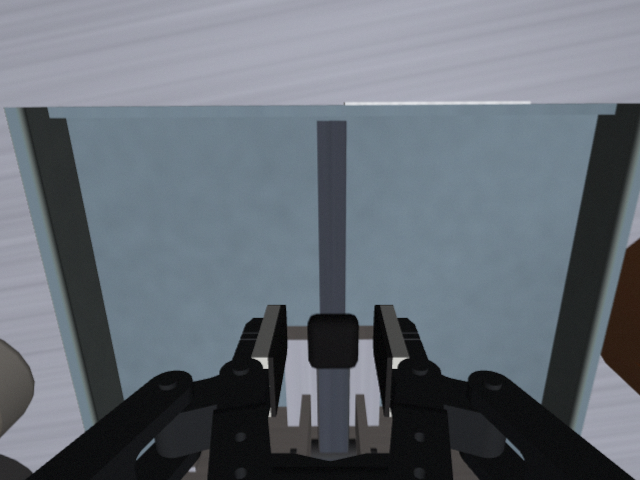

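The wrist view shows the fingers on either side of the black pad at (333,340), and the carton standing unaided. I'll grip the pad and raise the lever along its arc.

Call:
arm_command:
  deltas:
    - [0,0,0,0,0,0,0.8]
    - [0,0,0,0,0,0,1]
    - [0,0,0,0,0,0,1]
    - [-0.0003,0,-0.006,0,0,0,1]
    - [-0.0011,0,-0.011,0,0,0,1]
    - [-0.0025,0,-0.0165,0,0,0,1]
    - [-0.0044,0,-0.0218,0,0,0,1]
    - [-0.007,0,-0.027,0,0,0,1]
    - [-0.0098,0,-0.0316,0,0,0,1]
    - [-0.0132,0,-0.036,0,0,0,1]
    - [-0.017,0,-0.0402,0,0,0,1]
    - [-0.017,0,-0.0402,0,0,0,1]

```text
clock: 8.52
ee_pos: [519.7, 158.8, 74.0]
eef_rot: [-0.276, -3.127, -0.0]
contact_force: [-0.1, 5.1, -5.7]
width: 0.186
gripper_force: 58.9
```

```bash
python3 -c "
from h import *
st();plan(-213,1.8,74)
p=r.get_image('side');cv2.imwrite('pics/s5.png',cv2.resize(p['frame'][110:310,180:460,::-1],(784,560)))
for o in r.pinpoint(p,'lever_tip')[:2]: print(round(o['score'],2),np.round(o['uv']),np.round(T(w(p,o['uv'])),1))"
```

```text
8.53 rel [-213.5    2.4   74. ] F [-1.   5.1 -5.7] w 0.19 q [-0.49  0.47  0.13  1.95 -0.09  0.73  1.09]
d [-0.0005 -0.0006 -0.    ] rot [ 0.01 -0.13  0.07]
0.46 [277. 203.] [-223.5   -3.7   88.6]
```

View pics/s5.png

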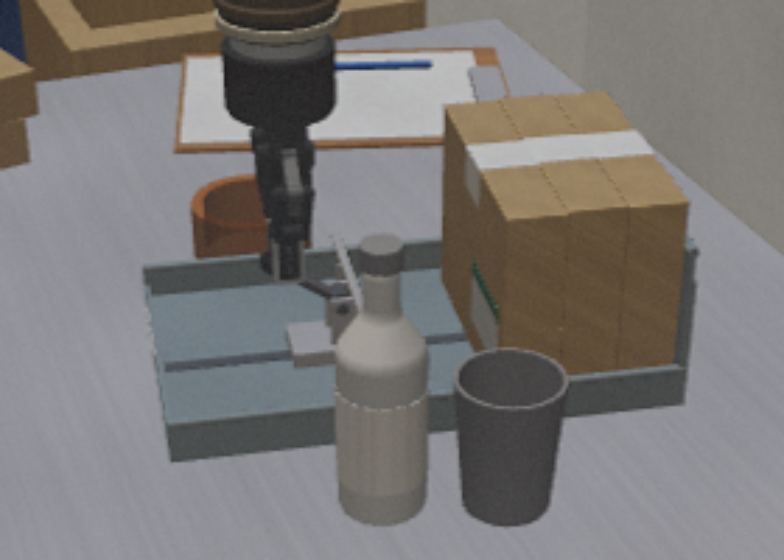

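The lever is raised to about 0.8 rad, with the backstop unmoved and the cartons upright. Now I'll slide the backstop using the gripped lever.

Call:
arm_command:
  deltas:
    - [-0.008,0,0,0,0,0,1]
    - [-0.018,0,0,0,0,0,1]
    - [-0.028,0,0,0,0,0,1]
    - [-0.038,0,0,0,0,0,1]
    - [-0.048,0,0,0,0,0,1]
    - [-0.058,0,0,0,0,0,1]
    - [-0.066,0,0,0,0,0,1]
    - [-0.072,0,0,0,0,0,1]
    - [-0.075,0,0,0,0,0,1]
    - [-0.075,0,0,0,0,0,1]

```text
clock: 9.88
ee_pos: [593.4, 146.1, 74.0]
eef_rot: [-0.275, -3.127, -0.001]
contact_force: [-1.2, 5.5, -4.0]
width: 0.182
gripper_force: 59.1
```

```bash
python3 -c "
from h import *
st()"
```

```text
9.88 rel [-138.7    2.9   74. ] F [-2.1  5.2 -4. ] w 0.18 q [-0.42  0.56  0.14  1.78 -0.1   0.81  1.16]
```

Still only sliding friction, so I'll creep forward.

Call:
arm_command:
  deltas:
    - [-0.001,0,0,0,0,0,1]
    - [-0.002,0,0,0,0,0,1]
    - [-0.003,0,0,0,0,0,1]
    - [-0.004,0,0,0,0,0,1]
    - [-0.004,0,0,0,0,0,1]

```text
clock: 10.5
ee_pos: [596.8, 145.5, 73.9]
eef_rot: [-0.275, -3.126, -0.001]
contact_force: [-1.9, 5.9, -3.7]
width: 0.186
gripper_force: 59.2
```

```bash
python3 -c "
from h import *
st()"
```

```text
10.5 rel [-135.3    2.9   73.9] F [-3.   5.5 -3.7] w 0.19 q [-0.41  0.56  0.14  1.77 -0.1   0.81  1.17]
```

Call:
arm_command:
  deltas:
    - [-0.001,0,0,0,0,0,1]
    - [-0.002,0,0,0,0,0,1]
    - [-0.003,0,0,0,0,0,1]
    - [-0.003,0,0,0,0,0,1]

```text
clock: 11.0
ee_pos: [599.8, 145.0, 73.9]
eef_rot: [-0.275, -3.126, -0.001]
contact_force: [-2.4, 5.3, -2.4]
width: 0.185
gripper_force: 59.2
```

```bash
python3 -c "
from h import *
st();prof()
p=r.get_image('side');cv2.imwrite('pics/s6.png',cv2.resize(p['frame'][110:310,180:460,::-1],(784,560)))"
```

```text
11.0 rel [-132.2    2.9   73.9] F [-3.3  4.7 -2.4] w 0.19 q [-0.41  0.57  0.14  1.77 -0.1   0.82  1.17]
side
(-89, 7, [61.0, 63.0, 66.0]) (-82, 312, [46.0, 97.0, 156.0]) (-75, 47, [86.0, 157.0, 158.0]) (-68, 43, [74.0, 157.0, 158.0]) (-61, 47, [60.0, 156.0, 159.0]) (-54, 46, [76.0, 156.0, 159.0]) (-47, 50, [63.0, 156.0, 159.0]) (-40, 47, [61.0, 156.0, 158.0]) row [-79.8  44.6]
scene
(-82, 25, [154.0, 156.0, 157.0]) (-75, 43, [154.0, 156.0, 159.0]) (-68, 56, [154.0, 156.0, 158.0]) (-61, 50, [155.0, 157.0, 158.0]) (-54, 51, [154.0, 157.0, 159.0]) (-47, 55, [155.0, 156.0, 159.0]) (-40, 60, [143.0, 156.0, 158.0]) row [-80.   44.6]
```

View pics/s6.png

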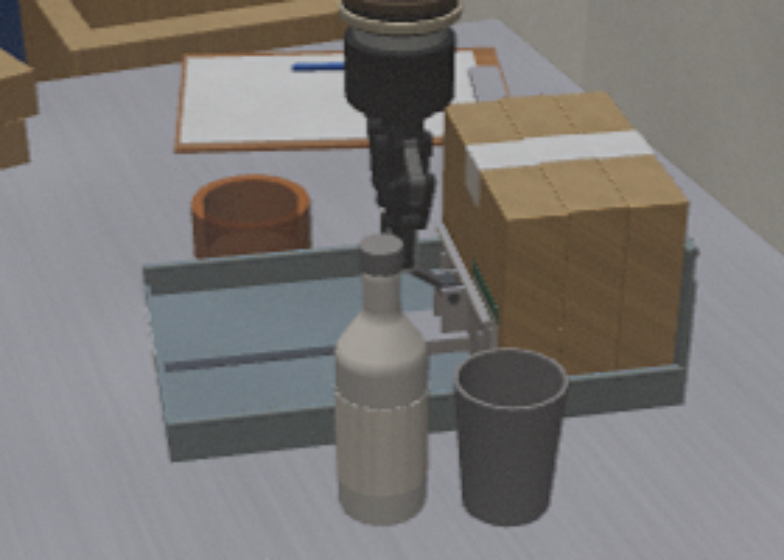

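The plate is now nearly touching the upright row and nothing else has moved. A few more millimetres.

Call:
arm_command:
  deltas:
    - [-0.001,0,0,0,0,0,1]
    - [-0.002,0,0,0,0,0,1]
    - [-0.003,0,0,0,0,0,1]
    - [-0.003,0,0,0,0,0,1]

```text
clock: 11.65
ee_pos: [600.0, 145.0, 73.8]
eef_rot: [-0.274, -3.121, -0.001]
contact_force: [-10.5, 5.9, 4.7]
width: 0.185
gripper_force: 59.7
```

```bash
python3 -c "
from h import *
st()"
```

```text
11.65 rel [-132.     3.    73.8] F [-11.4   3.9   4.7] w 0.19 q [-0.41  0.57  0.14  1.76 -0.1   0.82  1.17]
```

It is snug at 11 N. I'll lower the lever back along its arc, keeping a light push on the row, then release.

Call:
arm_command:
  deltas:
    - [0.0038,0,0.0042,0,0,0,1]
    - [0.0072,0,0.0086,0,0,0,1]
    - [0.01,0,0.0132,0,0,0,1]
    - [0.0126,0,0.0184,0,0,0,1]
    - [0.0145,0,0.0237,0,0,0,1]
    - [0.0159,0,0.0291,0,0,0,1]
    - [0.0167,0,0.0346,0,0,0,1]
    - [0.017,0,0.0402,0,0,0,1]
    - [0.017,0,0.043,0,0,0,1]
    - [0.017,0,0.043,0,0,0,1]

```text
clock: 12.9
ee_pos: [589.8, 147.3, 35.0]
eef_rot: [0.276, 3.125, 0.005]
contact_force: [-4.1, 2.8, 22.3]
width: 0.183
gripper_force: 74.0
```

```bash
python3 -c "
from h import *
st()"
```

```text
12.9 rel [-142.5    3.5   35. ] F [-4.5  2.  22.3] w 0.18 q [-0.42  0.61  0.13  1.82 -0.11  0.72  1.17]
```

Call:
arm_command:
  deltas:
    - [0,0,0,0,0,0,0.5]
    - [0,0,0,0,0,0,0.5]
    - [0,0,0,0,0,0,0.5]
    - [0.01,0,-0.04,0,0,0,0.5]
    - [0.02,0,-0.09,0,0,0,0.5]
    - [0.04,0,-0.13,0,0,0,0.5]
    - [0.06,0,-0.14,0,0,0,0.5]
    - [0.06,0,-0.14,0,0,0,0.5]

```text
clock: 13.9
ee_pos: [528.1, 156.9, 172.4]
eef_rot: [0.275, 3.129, 0.001]
contact_force: [0.3, 0.7, 0.6]
width: 0.501
gripper_force: 0.0
```

```bash
python3 -c "
from h import *
st();prof()
p=r.get_image('wrist');cv2.imwrite('pics/w7.png',p['frame'][...,::-1])
for k in ('lever_tip','backstop_face'):
  for o in r.pinpoint(p,k)[:2]: print(k,round(o['score'],2),np.round(o['uv']),np.round(T(w(p,o['uv'])),1))
c=cloud(p).reshape(-1,3);t=np.c_[c@X-697.1,c@Y-245.5,c[:,2]]
for x in range(-176,-78,5):
  s=t[(abs(t[:,0]-x)<2.5)&(abs(t[:,1]-2)<6)&(t[:,2]<140)&(t[:,2]>25)]
  if len(s)>5: print((x,len(s),np.round(np.percentile(s[:,2],[5,50,95])).tolist()),end=' ')
s=t[(t[:,0]>-110)&(t[:,0]<-70)&(abs(t[:,1])>30)&(abs(t[:,1])<70)&(t[:,2]>61)&(t[:,2]<66)]
print('plate',np.round(np.percentile(s[:,0],[1,50,99]),1))"
```

```text
13.9 rel [-204.9    2.   172.4] F [0.2 0.8 0.6] w 0.5 q [-0.5   0.34  0.15  1.86 -0.06  0.95  1.08]
side
(-89, 6, [62.0, 63.0, 65.0]) (-82, 293, [44.0, 94.0, 156.0]) (-75, 51, [79.0, 157.0, 159.0]) (-68, 41, [83.0, 156.0, 158.0]) (-61, 41, [105.0, 157.0, 159.0]) (-54, 40, [105.0, 157.0, 159.0]) (-47, 40, [96.0, 156.0, 158.0]) (-40, 51, [46.0, 156.0, 159.0]) row [-79.9  44.7]
scene
(-82, 18, [154.0, 156.0, 157.0]) (-75, 54, [154.0, 157.0, 158.0]) (-68, 56, [154.0, 156.0, 158.0]) (-61, 60, [155.0, 156.0, 158.0]) (-54, 54, [155.0, 156.0, 158.0]) (-47, 57, [155.0, 156.0, 158.0]) (-40, 62, [142.0, 156.0, 158.0]) row [-80.2  44.5]
lever_tip 0.89 [333. 292.] [-160.4    3.2   52. ]
backstop_face 0.78 [335. 399.] [-80.2   4.9  66.6]
(-161, 113, [47.0, 52.0, 54.0]) (-156, 109, [53.0, 54.0, 55.0]) (-151, 110, [53.0, 54.0, 55.0]) (-146, 105, [53.0, 54.0, 55.0]) (-141, 83, [52.0, 53.0, 55.0]) (-136, 98, [52.0, 53.0, 54.0]) (-131, 97, [52.0, 53.0, 54.0]) (-126, 97, [52.0, 53.0, 54.0]) (-121, 92, [52.0, 53.0, 54.0]) (-116, 97, [52.0, 53.0, 54.0]) (-111, 88, [52.0, 53.0, 54.0]) (-106, 85, [52.0, 53.0, 54.0]) (-101, 149, [52.0, 55.0, 57.0]) (-96, 106, [56.0, 57.0, 59.0]) (-91, 53, [56.0, 57.0, 58.0]) (-86, 183, [50.0, 62.0, 64.0]) (-81, 1228, [63.0, 94.0, 119.0]) plate [-88.3 -84.2 -79.9]
```

View pics/w7.png

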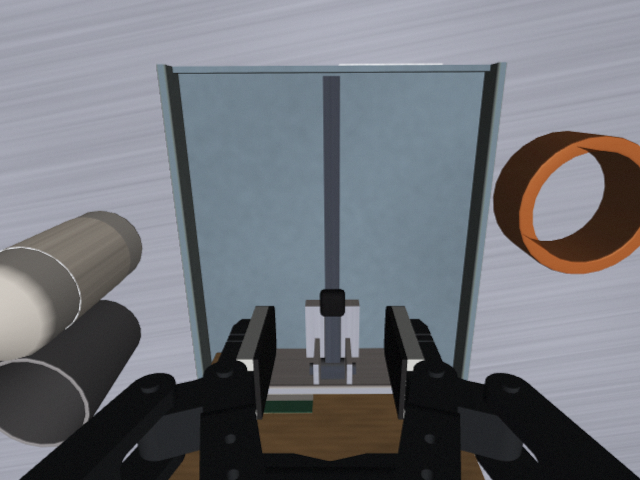

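The wrist view shows the lever level (pad at (333,302), bar height a constant 53 mm as at the start). The plate sits against the upright row, the tool is clear, and the bottle, cup and tape are undisturbed. Handing in.

```bash
python3 -c "
from workcell import r
print(r.close_job())"
```

```text
the job is handed in; nothing more can be done
None
```

The carton stands upright against the row. The backstop is pushed up snug to it and locked with the lever fully down, and the bottle, tape and cup were not touched. I handed the job in at about 14 s; no verdict came back.

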